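# Free a painted vase from the spindle and lock it in the drying stand

## Task

The vase is stuck by its taper shank in the green spindle: without touching the vase, drive the blue-handled wedge all the way through the slot under it to lift the shank free, and leave the wedge there. Lift the vase out by its black cap and lower it into the grey stand, brass ears between the red hooks; press it down against the spring, twist until both ears are squarely under the hooks, and let go. Do not knock over any paint jar.

Things in the scene. Friction and masses are not known exactly. Their poses are not given: they have to be found in the camera images.
- spindle: Green block with steel top on a dark foot, fixed: 56 mm (x) by 70 mm (y), 100 mm high; foot 64 x 90 mm, 10 mm high. Origin: centre of its underside. A slot 24 mm wide (y) runs right through along x, open at both ends, flat floor at height 25 mm, roof at 56 mm (50 mm round the shank); the stuck shank's end hangs in its middle, 12 mm above the floor.
- spindle_top (a point): Centre of the spindle's top face, 100 mm up, mouth of the tapered bore (29 mm across); axes as the block's. The holder's flange rests here while stuck: two sprung jaws bind on the taper (about 4 N beyond its weight) and let go once it has risen about 6 mm. Lifted by the wedge it stands loose and leans by up to about 3 degrees.
- slot_floor (a point): Centre of the slot floor, 25 mm up, straight below the shank; x runs along the slot.
- wedge: Loose drift wedge, 182 mm long, 110 g, flat underside, polished blade. Origin: on the underside, below the grip point of its blue handle; z up as it lies, x towards the thin nose. Handle from x = -18 to 64 mm, 24 mm wide (y), 34 mm high. Aluminium blade from x = 64 to 164 mm, 14 mm wide, 25 mm high at the handle, sloping evenly to 5 mm at the nose.
- wedge_blade (a point): Middle of the blade's underside, 114 mm from the wedge's origin along x.
- wedge_nose (a point): Nose end of the blade's underside, 164 mm from the wedge's origin. Sliding on the slot floor, the wedge meets the shank when the nose is about 35 mm past the block's centre; with the nose 72 mm past (handle front against the block) the shank is up about 6 to 7 mm. This takes some 5 to 15 N, and it stays there by itself.
- holder: Loose holder with the vase, 171 mm tall, about 0.32 kg. Origin: centre of the shank's lower end; z up along it. From the bottom: steel taper shank 0 to 63 mm (16 mm across at the end, 27 mm at the flange); steel flange, 44 mm across, 63 to 69 mm; ochre and cream vase, at most 43 mm across, 69 to 141 mm; square black cap 28 x 28 mm, sides along x and y, 141 to 171 mm.
- holder_flange (a point): Centre of the flange's underside, 63 mm above the holder's origin. Two brass ears stick out of the flange along its +x and -x: 68 mm tip to tip, 16 mm wide, 6 mm thick, level with the flange.
- holder_cap (a point): Centre of the square black cap, 156 mm above the holder's origin; x along the ears.
- stand: Grey drying stand, aluminium top, fixed: 72 mm (x) by 100 mm (y), top face 86 mm up, dark foot 84 x 112 mm. Origin: centre of its underside. Two red hooks stand on top at +y and -y: posts 38 to 48 mm off the centre, 24 mm wide (x), overhanging inwards to 25 mm off the centre, undersides 9 mm and tops 16 mm above the top face. Ears within 35 degrees of x go down freely in the gaps.
- stand_top (a point): Centre of the stand's top face, 86 mm up, mouth of its tapered bore (countersunk, about 40 mm across); x to the gaps, y to the hooks. A sprung floor in the bore carries the holder with its flange 6 mm up; 3 to 9 N presses it down onto the top face, where it turns either way until the ears lie along y under the hooks. Let go, it springs up 3 mm against the hooks and stays.
- jar_red: Loose lidded paint jar (red, red lid), 60 mm across, 85 mm tall, a bystander. Origin: centre of its underside; z up.
- jar_ochre: Loose lidded paint jar (ochre, dark red lid), 60 mm across, 85 mm tall, a bystander. Origin: centre of its underside; z up.
- jar_green: Loose lidded paint jar (green, white lid), 60 mm across, 85 mm tall, a bystander. Origin: centre of its underside; z up.
- jar_violet: Loose lidded paint jar (violet, white lid), 60 mm across, 85 mm tall, a bystander. Origin: centre of its underside; z up.
Not all that is in view belongs to the job. What is shaped like the wedge but purple or turquoise is not meant.

How it is judged (in metres and radians):
On the way:
1. the wedge, driven into the slot, holds the shank at least 4 mm up out of its seat in the spindle, with no finger on the holder (z of holder_flange in the frame of spindle_top above 0.004 m and horizontal distance between holder_flange and spindle_top below 0.008 m and contact force between wedge and holder above 0.3 N and contact force between the fingers and holder below 0.2 N and distance between wedge_blade and slot_floor below 0.045 m), for 0.2 s.
At the end, for the whole second after the job is handed in: Holder upright (0.1 rad) in the drying stand, centred within 5 mm, flange at most 4.8 mm above its top face, ears within 0.3 rad of the hook line, so caught under the hooks; wedge in the spindle slot, blade middle within 45 mm of the slot centre; both at rest (horizontal distance between holder_flange and stand_top below 0.005 m and z of holder_flange in the frame of stand_top between -0.002 and 0.0048 m and angle between the x axis of holder and the y axis of stand, either way round below 0.3 rad and angle between holder's own z axis and vertical below 0.1 rad and linear speed of each of holder, wedge below 0.02 m/s and distance between wedge_blade and slot_floor below 0.045 m); the robot touches nothing.
It fails at once if a paint jar is knocked over (angle between any of jar_red, jar_ochre, jar_green, jar_violet's own z axis and vertical above 0.6 rad).
It also fails if it takes over 58 s, if anything falls off the work surface, if the arm or the gripper's body presses on something with over 40 N, if the wrist force passes 120 N, or if a joint passes its speed limit or range.

## Robot

A 6-joint arm with a two-finger parallel gripper is mounted at the origin on the work surface. World frame = base frame: x ahead of the robot, y to its left, z up, the work surface at z = 0. Lengths are in mm, angles in rad, forces in N, time in s.
With the tool pointing down it reaches from about 275 to 750 mm from the base axis. Payload 10.2 kg.
Tool frame: the origin (TCP) lies midway between the tips of the shut fingers; the grasp point (between the pads) lies 19 mm behind it; z points along the fingers, y is the line along which they close (so a half turn about z gives the same grasp; the last joint's range is limited). The gripper opens to 85 mm and grips with 20 to 120 N. Pads are 22 mm wide; open, the fingers measure 114 mm over their backs; the gripper's body (76 mm by 85 mm) begins 54 mm behind the grasp point. The pads swing forward as they close: fully open they stand 13 mm farther back than shut.
Start: joints at [-0.223, 0.313, 1.498, -0, 1.331, -0.223], TCP at [525.006, -0.013, 193.494] pointing down, gripper open.
Joint ranges: [-2.94, 2.94], [-0.97, 2.17], [0.19, 2.56], [-1.23, 4.37], [0.02, 3.11], [-2.88, 2.88]. Speed limits (rad/s): [2.39, 2.39, 3.01, 3.14, 3.14, 3.14].

## Interface

Orientations are given as a unit quaternion [w, x, y, z].
In Python, from rig import sense, capture, finish_job, find_in, place_of gives the robot as it stands. The module is installed in compiled form; this text tells all that it offers.
- The arm moves only by the shell command python3 -m jog 'ROWS' [FORCE]. ROWS is JSON, a list of rows, each an object of numbers: "tx", "ty", "tz": the shift along the tool's x, y, z in mm; "ax", "ay", "az": the turn, a rotation vector about the tool's x, y, z in rad; "jaw": the closure, from -1 (fully open) to 1 (shut), so that 0 is half open. In form: [{"tx": .., "ty": .., "tz": .., "ax": .., "ay": .., "az": .., "jaw": ..}, ...]. A call has 1 to 5 rows; each row shifts and turns the commanded pose from where the row before left it, along the tool's axes as they then stand; what a row does not reach is not made up. A row lasts 1/8 s, in which the tool goes at most 62.5 mm and 10.7 degrees, less where a joint would pass 70% of its speed; a pose out of reach is approached as far as the arm can. A call with a gripper value outside its range is refused whole. The fingers move at their own pace and stop on an object; FORCE is the grip in N (left out, the last holds). Time passes only in rows, so rows that do not move let the fingers close. It gives the time, the measured TCP pose, the force, the opening and the grip force at its end, in the units of the state.
- sense(): the state, without advancing time (a new reading comes with each control period).
- capture(name): name is "scene" or "side" or "wrist"; returns a dict with "color" (384x512x3 uint8, red, green, blue), "depth" (384x512 float32, mm along the optical axis (not along the pixel's ray), 0 where there is no reading), "fx", "fy", "cx", "cy" (pixels), "k1" (the pictures are not rectified: a ray, as slopes to the right and down, at radius r is drawn at 1 + k1 r^2 times it, then the intrinsics apply), "camera_from_world" (4x4, takes a point from world to camera coordinates); the wrist camera has in their place "mount" (4x4, takes a point from camera to tool coordinates, whose origin is the TCP and whose axes are the flange's). Camera axes: x right, y up, looking along -z (the intrinsics and any distortion apply to the point x, -y, -z); pixel columns grow to the right and rows downward; lengths in mm; the calibration is good to about 2 mm. A picture is of the moment at which its call begins: read the wrist's pose just before it.
- finish_job(): hands the job in; it is judged then, once.
Trained networks look in the newest picture that a camera, given by its name, has taken for a name from the list of things; names that differ only in an ending like _2 or _b are one class to them, and where a whole thing is asked for, a point or a joint stands for the part that bears it (a point fixed in the world has none). Each returns a list of dicts, best first, with "conf" (0 to 1); they miss things now and then, are a little off and sometimes report something else, mostly with a low value. They report only what shows in the picture. A call takes as long as a camera call. They do not tell look-alikes from the thing itself.
- find_in(query, camera): "centre" ([column, row] in pixels, amid what is visible of it).
- place_of(query, camera): "centre" ([column, row] in pixels: a listed point, or the origin of a listed thing).
The state is a dict: "time_s": time; "joints": joint angles; "dq": joint speeds; "tau": joint torques, N m; "eef_pos": TCP position; "ee_rot": TCP orientation; "force": force on the tool from outside, world axes, zero at the start; "wrist_torque": the same for the moment, N m; "grip_width": opening from 0.0 (shut) to 1.0 (fully open); "grip_force": force on a finger pad.
Only numpy, scipy, OpenCV 4.12 (cv2) and the standard library are available. Lean on these libraries where they do the work, as an engineer would, in place of code of your own. Each camera call takes 0.05 s, during which the arm holds its last target. There are 200 camera calls.

## Working session

There is one attempt and no reset: what is moved stays moved. The work goes in short steps, Python scripts to look and compute and a shell command to move; the robot and the scene stay as the last step left them, time stands still between calls to the robot, and variables do not carry over. Pictures are saved under pics/ and viewed, at most 10 in all, crops included, and the job is handed in when it is done.

```bash
mkdir -p pics
cat > h.py <<'E'
import numpy as np, cv2
from rig import sense, capture, finish_job, find_in, place_of
from scipy.spatial.transform import Rotation as R
def T_wc(c):
    if 'camera_from_world' in c: return np.linalg.inv(np.array(c['camera_from_world']))
    s=c['s']; q=s['ee_rot']; T=np.eye(4); T[:3,:3]=R.from_quat([q[1],q[2],q[3],q[0]]).as_matrix(); T[:3,3]=s['eef_pos']
    return T@np.array(c['mount'])
def cap(n):
    s=sense(); c=capture(n); c['s']=s; c['T']=T_wc(c); return c
def ray(c,px):
    d=np.array([(px[0]-c['cx'])/c['fx'],(px[1]-c['cy'])/c['fy']]); u=d.copy()
    for _ in range(20): u=d/(1+c['k1']*(u@u))
    return c['T'][:3,3], c['T'][:3,:3]@np.array([u[0],-u[1],-1])
def at_z(c,px,z):
    o,d=ray(c,px); return o+d*(z-o[2])/d[2]
def at_depth(c,px):
    o,d=ray(c,px); i,j=int(round(px[0])),int(round(px[1]))
    p=c['depth'][max(0,j-1):j+2,max(0,i-1):i+2]; p=p[p>0]
    return o+d*np.median(p) if len(p) else None
def proj(c,P):
    q=np.linalg.inv(c['T'])@np.append(P,1); u=np.array([q[0],-q[1]])/-q[2]; u=u*(1+c['k1']*(u@u))
    return u*[c['fx'],c['fy']]+[c['cx'],c['cy']]
def cloud(c):
    h,w=c['depth'].shape; j,i=np.mgrid[:h,:w]; d=np.stack([(i-c['cx'])/c['fx'],(j-c['cy'])/c['fy']],-1); u=d.copy()
    for _ in range(20): u=d/(1+c['k1']*(u**2).sum(-1,keepdims=True))
    v=np.stack([u[...,0],-u[...,1],-np.ones((h,w))],-1)*c['depth'][...,None]
    return v@c['T'][:3,:3].T+c['T'][:3,3]
def save(c,n): cv2.imwrite('pics/'+n+'.png',c['color'][...,::-1])
E
python3 - <<'E'
from h import *
np.set_printoptions(precision=1,suppress=True)
Z=dict(spindle=0,spindle_top=100,wedge=0,wedge_nose=0,holder_flange=100,holder_cap=193,stand=0,stand_top=86,jar_red=0,jar_ochre=0,jar_green=0,jar_violet=0)
ims=[]
for n in ['scene','side']:
    c=cap(n); ims.append(c['color']); save(c,n); print(n,c['T'][:3,3])
    for q,z in Z.items():
        for r in place_of(q,n)[:3]: print(q,round(r['conf'],2),np.array(r['centre']),at_z(c,r['centre'],z))
E
```

```text
scene [1032.   575.  1393.2]
spindle 0.56 [252.7 258.3] [638.4 122.2   0. ]
spindle 0.48 [286.7 218.7] [437.7  90.5   0. ]
spindle_top 0.7 [258.6 248.4] [628.2 141.7 100. ]
wedge 0.9 [255.4 193. ] [447. -72.   0.]
wedge 0.55 [384.1 262.8] [308.7 454.4   0. ]
wedge_nose 0.86 [286.6 219.1] [439.2  91.5   0. ]
wedge_nose 0.72 [339.1 238.3] [354.5 278.8   0. ]
wedge_nose 0.18 [179.8 175.1] [ 611.2 -338.     0. ]
holder_flange 0.58 [256.1 248.5] [634.6 136.3 100. ]
holder_cap 0.65 [258.9 233.8] [622.4 136.6 193. ]
holder_cap 0.57 [259.1 262.8] [688.7 209.  193. ]
holder_cap 0.42 [258.4 261. ] [686.2 203.3 193. ]
stand 0.74 [180.4 183.1] [ 632.6 -305.9    0. ]
stand_top 0.65 [180.2 173.8] [ 632.5 -285.4   86. ]
jar_red 0.75 [326.5 282.1] [512.1 361.4   0. ]
jar_ochre 0.88 [208.4 270.4] [782.8  51.2   0. ]
jar_green 0.66 [177.5 173.3] [ 612.7 -351.3    0. ]
jar_green 0.54 [187.3 245.7] [778.7 -73.6   0. ]
jar_violet 0.76 [218.6 144.1] [ 397.1 -353.3    0. ]
side [ 160.5 -901.6  826.2]
spindle 0.8 [279.5 195.5] [635.5 158.1   0. ]
spindle_top 0.61 [279.4 173.3] [624.3 138.2 100. ]
wedge 0.95
[... 272 characters left out ...]
    0. ]
holder_flange 0.51 [283.9 172.2] [639.7 138.9 100. ]
holder_cap 0.57 [253.7 258.3] [ 385.8 -276.8  193. ]
holder_cap 0.5 [281.7 144.8] [633.7 147.5 193. ]
stand 0.78 [346.6 289.5] [ 631.9 -278.    -0. ]
stand 0.48 [236.5 231.9] [446.6  35.8   0. ]
stand 0.4 [282.1 171.3] [702.2 290.    0. ]
stand_top 0.79 [352.5 265.8] [ 634.2 -282.1   86. ]
stand_top 0.4 [225.7 225.5] [398.4 -26.3  86. ]
jar_red 0.71 [216.  172.6] [482.7 367.9   0. ]
jar_ochre 0.74 [340.  202.8] [798.9  50.7   0. ]
jar_green 0.68 [357.4 225.1] [791.5 -66.7   0. ]
jar_violet 0.89 [271.8 349. ] [ 390.4 -371.     0. ]
jar_violet 0.7 [280.6 189. ] [653.6 191.    0. ]
jar_violet 0.43 [346.7 288.1] [ 634.5 -274.    -0. ]
```

View pics/scene.png

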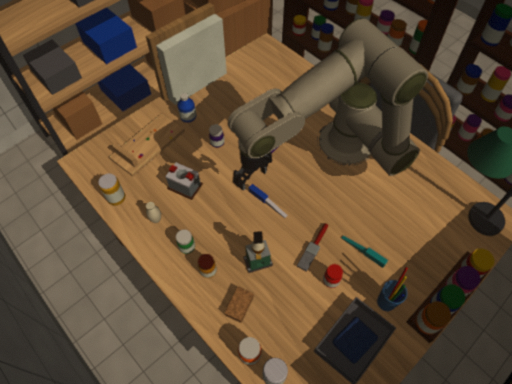

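View pics/side.png

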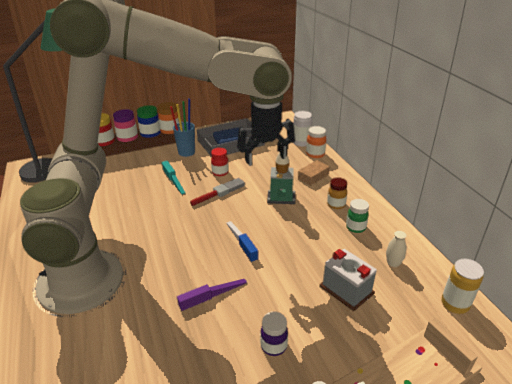

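The scene shows the spindle with the vase at (258,255), the stand at (183,180), and the blue wedge with handle at (257,193) and nose at (286,217). Next: colour and depth for yaws, plus a wrist view.

Run:
```python
from h import *
np.set_printoptions(precision=1,suppress=True)
print(sense()['ee_rot'])
cs={n:cap(n) for n in ['scene','side','wrist']}
save(cs['wrist'],'w0')
def fit(name,m):
    P=np.concatenate([cloud(c)[m(c,cloud(c))] for c in cs.values()])
    r=cv2.minAreaRect(P[:,:2].astype(np.float32)); print(name,len(P),P.mean(0),r)
def hsv(c): return cv2.cvtColor(c['color'],cv2.COLOR_RGB2HSV).astype(int)
def near(p,x,y,r): return np.hypot(p[...,0]-x,p[...,1]-y)<r
fit('spindle',lambda c,p: near(p,632,141,60)&(p[...,2]>14)&(p[...,2]<97)&(hsv(c)[...,0]>60)&(hsv(c)[...,0]<100)&(hsv(c)[...,1]>80))
fit('spindle_top',lambda c,p: near(p,632,141,60)&(p[...,2]>92)&(p[...,2]<104))
fit('stand_top',lambda c,p: near(p,632,-284,75)&(p[...,2]>80)&(p[...,2]<91))
fit('hooks',lambda c,p: near(p,632,-284,75)&(p[...,2]>92)&(p[...,2]<110))
fit('cap',lambda c,p: near(p,632,141,40)&(p[...,2]>180))
fit('wedge',lambda c,p: near(p,450,-20,140)&(p[...,2]>4)&(p[...,2]<45)&(hsv(c)[...,0]>100)&(hsv(c)[...,0]<130)&(hsv(c)[...,1]>120))
c=cs['wrist']; print(c['T'][:3,3])
for q,z in dict(wedge=0,wedge_nose=0,spindle_top=100,holder_cap=193).items():
  for r in place_of(q,'wrist')[:2]: print(q,r,at_z(c,r['centre'],z))
```

```text
[0.  0.7 0.7 0. ]
spindle 2088 [621.2 124.6  52.3] ((635.4654541015625, 142.158447265625), (62.08586502075195, 69.97906494140625), 66.3514633178711)
spindle_top 2195 [631.7 125.3  99.1] ((635.686279296875, 141.63088989257812), (67.88162231445312, 72.4600830078125), 65.25933837890625)
stand_top 1207 [ 625.2 -269.5   85.3] ((629.8624877929688, -278.7203063964844), (78.09693145751953, 102.96923065185547), 20.021753311157227)
hooks 401 [ 627.8 -271.6   99.1] ((631.843017578125, -278.660400390625), (71.7725830078125, 101.6250991821289), 20.56672477722168)
cap 162 [635.2 143.  201.1] ((635.103271484375, 143.57089233398438), (32.71288299560547, 30.330663681030273), 52.86246871948242)
wedge 1860 [452.5 -54.2  30.8] ((450.5390930175781, -57.32111358642578), (26.769285202026367, 83.91143798828125), 5.488405704498291)
[525.9  83.2 373. ]
wedge {'centre': [56.2, 282.3], 'conf': 0.81} [ 245.8 -182.7    0. ]
wedge {'centre': [198.0, 212.3], 'conf': 0.67} [451.2 -76.3   0. ]
wedge_nose {'centre': [180.9, 83.9], 'conf': 0.84} [441.6  81.    0. ]
wedge_nose {'centre': [171.1, 267.1], 'conf': 0.67} [ 409.1 -158.3    0. ]
spindle_top {'centre': [177.9, 83.8], 'conf': 0.16} [461.7  81.7 100. ]
holder_cap {'centre': [175.6, 377.4], 'conf': 0.23} [ 464.3 -131.3  193. ]
```

View pics/w0.png

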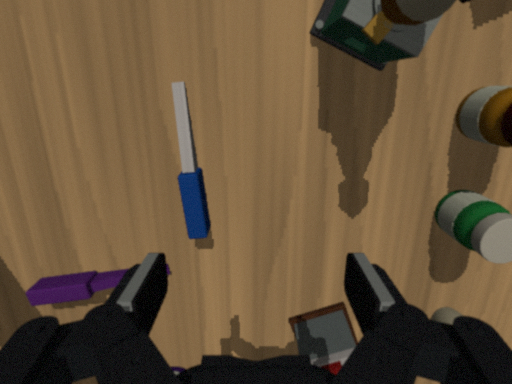

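Run:
```python
from h import *
out=[]
for n,(a,b) in {'scene':(225,225),'side':(245,150),'wrist':(290,0)}.items():
    c=cap(n); im=c['color'][b:b+70,a:a+70] if n!='wrist' else c['color'][0:140,290:430]
    k=5 if n!='wrist' else 2.5
    im=cv2.resize(im,(350,350),interpolation=cv2.INTER_CUBIC)
    im2=im.copy()
    for ang,col in ((66,(255,0,0)),):
        t=np.radians(ang); 
        for hx,hy,z in ((28,35,100),(32,45,10)):
            q=[(proj(c,[635.5+x*np.cos(t)-y*np.sin(t),142+x*np.sin(t)+y*np.cos(t),z])-[a,b if n!='wrist' else 0])*k for x,y in ((hx,hy),(hx,-hy),(-hx,-hy),(-hx,hy))]
            cv2.polylines(im2,[np.int32(q)],True,col,1)
    out.append(np.vstack([im,im2]))
cv2.imwrite('pics/sp.png',cv2.resize(np.hstack(out)[...,::-1],(800,533)))
```

```text
(no output)
```

View pics/sp.png

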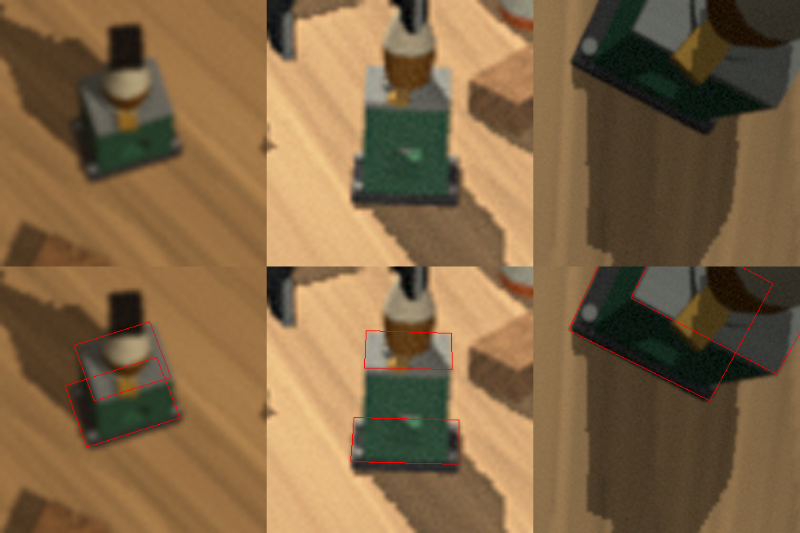

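The slot's mouth shows on the near face, and the overlay fits. So the spindle is at (635.5,142) with the slot axis at 66°, and I'll drive the wedge in from the robot side.

```bash
python3 -m jog '[{"tx":-40,"ty":-36,"tz":30,"az":-0.048,"jaw":-1},{"tx":-40,"ty":-36,"tz":30,"az":-0.048,"jaw":-1},{"jaw":-1}]' 60
python3 - <<'E'
from h import *
np.set_printoptions(precision=1,suppress=True)
s=sense(); print(s['eef_pos'],s['ee_rot'])
c=cap('wrist'); p=cloud(c); h=cv2.cvtColor(c['color'],cv2.COLOR_RGB2HSV).astype(int)
m=(np.hypot(p[...,0]-450,p[...,1]+20)<150)&(p[...,2]>4)&(p[...,2]<45)&(h[...,0]>100)&(h[...,0]<130)&(h[...,1]>120)
for mm in (m,m&(p[...,2]>30)):
    P=p[mm]; print(len(P),P.min(0),P.max(0),cv2.minAreaRect(P[:,:2].astype(np.float32)))
m=(np.hypot(p[...,0]-440,p[...,1]-40)<60)&(p[...,2]>3)&(p[...,2]<28)
P=p[m]; print(len(P),P.max(0),cv2.minAreaRect(P[:,:2].astype(np.float32)))
E
```

```text
[525.   -0.  193.5] [ 0.   0.7  0.7 -0. ]
1478 [437.4 -94.8   7. ] [466.6 -14.8  35.5] ((452.17071533203125, -55.386924743652344), (23.079933166503906, 80.34796142578125), 5.298137187957764)
1228 [437.4 -94.8  30. ] [465.8 -14.8  35.5] ((452.0220947265625, -55.43585205078125), (22.774944305419922, 80.27796936035156), 5.298137187957764)
1337 [459.5  83.   27.8] ((445.7781066894531, 33.06818389892578), (22.085786819458008, 100.6982421875), 3.0185811519622803)schema error: expected keys tx, ty, tz, ax, ay, az, jaw
```

```bash
python3 -m jog '[{"tx":-39,"ty":-35,"tz":40,"ax":0,"ay":0,"az":-0.046,"jaw":-1},{"tx":-39,"ty":-38,"tz":40,"ax":0,"ay":0,"az":-0.046,"jaw":-1},{"tx":0,"ty":0,"tz":50,"ax":0,"ay":0,"az":0,"jaw":-0.3},{"tx":0,"ty":0,"tz":0,"ax":0,"ay":0,"az":0,"jaw":-0.3}]' 60
python3 - <<'E'
from h import *
np.set_printoptions(precision=1,suppress=True)
s=sense(); print(s['eef_pos'],R.from_quat(np.roll(s['ee_rot'],-1)).as_matrix())
E
```

```text
time_s: 2.35
eef_pos: [456.6, -74.2, 66.7]
ee_rot: [-0.003, 0.674, 0.739, -0.001]
force: [0.8, 0.4, 0.5]
grip_width: 0.652
grip_force: 0.0
[456.6 -74.2  66.7] [[-0.1  1.  -0. ]
 [ 1.   0.1  0. ]
 [ 0.  -0.  -1. ]]
```

```bash
python3 -m jog '[{"tx":-4,"ty":-3,"tz":35,"ax":0,"ay":0,"az":0,"jaw":-0.3},{"tx":0,"ty":0,"tz":26,"ax":0,"ay":0,"az":0,"jaw":-0.3},{"tx":0,"ty":0,"tz":0,"ax":0,"ay":0,"az":0,"jaw":1},{"tx":0,"ty":0,"tz":0,"ax":0,"ay":0,"az":0,"jaw":1},{"tx":0,"ty":0,"tz":0,"ax":0,"ay":0,"az":0,"jaw":1}]' 60
```

```text
time_s: 2.98
eef_pos: [456.7, -79.1, 9.0]
ee_rot: [0.001, 0.674, 0.739, 0.0]
force: [-0.1, 0.4, 0.0]
grip_width: 0.018
grip_force: 0.0
```

Run:
```python
from h import *
c=cap('wrist'); a=c['color']; d=cap('side')['color'][200:320,180:340]
cv2.imwrite('pics/g.png',np.hstack([cv2.resize(a,(400,300)),cv2.resize(d,(400,300))])[...,::-1])
```

```text
(no output)
```

View pics/g.png

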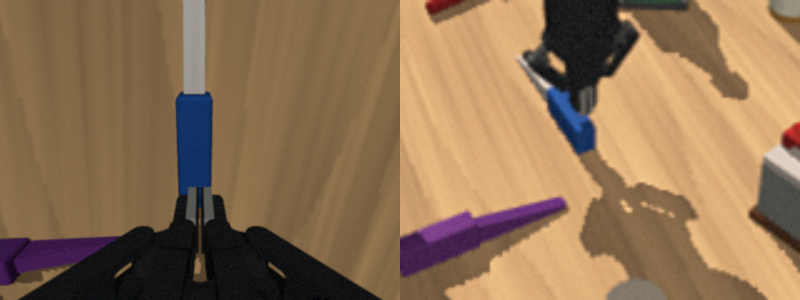

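Run:
```python
from h import *
np.set_printoptions(precision=1,suppress=True)
print(sense()['eef_pos'],sense()['grip_width'])
for n in ('side','scene','wrist'):
    c=cap(n); p=cloud(c); h=cv2.cvtColor(c['color'],cv2.COLOR_RGB2HSV).astype(int)
    m=(np.hypot(p[...,0]-450,p[...,1]+20)<150)&(p[...,2]>2)&(p[...,2]<60)&(h[...,0]>100)&(h[...,0]<130)&(h[...,1]>120)&(h[...,2]>50)
    P=p[m]; print(n,len(P),np.percentile(P,[1,50,99],axis=0),cv2.minAreaRect(P[:,:2].astype(np.float32)))
```

```text
[456.3 -79.    8.4] 0.0019488883192498821
side 245 [[435.4 -98.6   4.7]
 [443.5 -72.5  30.1]
 [459.2 -21.4  37.6]] ((448.05743408203125, -59.6470947265625), (20.839550018310547, 79.43243408203125), 4.644136905670166)
scene 100 [[439.  -88.5  28.1]
 [453.5 -47.1  37.1]
 [463.9 -13.7  41.8]] ((451.3493347167969, -52.58924865722656), (24.305601119995117, 78.23202514648438), 2.4420852661132812)
wrist 5224 [[438.  -82.1  26.6]
 [450.1 -44.   33.1]
 [463.  -15.3  34.7]] ((450.8138122558594, -50.250694274902344), (22.950092315673828, 70.00935363769531), 5.193286895751953)
```

Run:
```python
from h import *
np.set_printoptions(precision=1,suppress=True)
o=[]
for n in ('side','wrist','scene'):
    c=cap(n); t=np.array(c['s']['eef_pos']); u=proj(c,t); g=proj(c,t+[0,0,19]); print(n,u,g)
    im=c['color'].copy(); a,b=np.int32(u)-[40,40]
    a=max(0,min(a,432)); b=max(0,min(b,304))
    cv2.circle(im,tuple(np.int32(u)),1,(255,0,0),-1); cv2.circle(im,tuple(np.int32(g)),1,(255,255,0),-1)
    o.append(cv2.resize(im[b:b+80,a:a+80],(264,264),interpolation=cv2.INTER_CUBIC))
cv2.imwrite('pics/g2.png',np.hstack(o)[...,::-1])
```

```text
side [253.2 254.3] [253.1 249.1]
wrist [254.5 221.6] [254.4 235.7]
scene [252.5 192.1] [252.5 189.5]
```

View pics/g2.png

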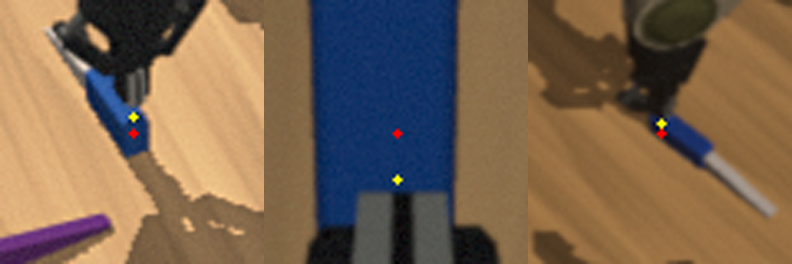

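Run:
```python
from h import *
np.set_printoptions(precision=1,suppress=True)
c=cap('wrist'); p=cloud(c); print(c['s']['eef_pos'],c['s']['grip_width'],c['s']['force'],c['s']['joints'])
for r in range(225,275,5): print(r,p[r,247],p[r,254],c['color'][r,247])
```

```text
[455.7 -78.9   7.6] -0.0005575967897878301 [-0.6  0.6 -0.3] [-0.4  0.4  1.9 -0.   0.8 -0.5]
225 [450.9 -69.1  34. ] [454.7 -69.1  33.3] [ 16  48 102]
230 [451.1 -72.4  33.4] [455.  -72.4  32.6] [ 20  50 100]
235 [451.4 -75.9  32.5] [455.2 -75.5  32.6] [ 16  50 101]
240 [451.3 -69.7  49.8] [454.8 -69.4  49.6] [79 80 78]
245 [451.5 -69.4  55.3] [454.8 -69.1  55.3] [87 88 83]
250 [451.6 -69.5  59.7] [454.8 -69.4  59.4] [88 89 85]
255 [451.7 -70.   63.3] [454.8 -69.4  63.8] [88 89 84]
260 [451.8 -69.5  68.3] [454.8 -69.   68.6] [88 87 84]
265 [451.9 -69.7  71.9] [454.9 -69.6  71.6] [90 90 86]
270 [452.  -69.4  76.1] [454.9 -69.7  75.3] [84 85 78]
```

The pads' depth shows the real fingertips at z≈46 while the TCP is reported at z≈8, so the tips are about 38 mm short of it. The fingers closed above the handle. Next I open, descend in stages watching the force, and grip.

```bash
python3 -m jog '[{"tx":0,"ty":0,"tz":0,"ax":0,"ay":0,"az":0,"jaw":-0.3},{"tx":0,"ty":0,"tz":0,"ax":0,"ay":0,"az":0,"jaw":-0.3},{"tx":0,"ty":-2,"tz":15,"ax":0,"ay":0,"az":0,"jaw":-0.3},{"tx":0,"ty":0,"tz":10,"ax":0,"ay":0,"az":0,"jaw":-0.3},{"tx":0,"ty":0,"tz":0,"ax":0,"ay":0,"az":0,"jaw":-0.3}]' 60
python3 - <<'E'
from h import *
np.set_printoptions(precision=1,suppress=True)
c=cap('wrist'); p=cloud(c); print(c['s']['eef_pos'],c['s']['grip_width'],c['s']['force'])
m=(np.abs(p[...,0]-454)<50)&(p[...,1]<-40)&(p[...,2]>1)&(np.ptp(c['color'].astype(int),axis=2)<12)
j,i=np.nonzero(m); print(len(j)); P=p[m]; k=np.argsort(P[:,2])[:200:10]; print(np.c_[P[k],i[k],j[k]])
E
```

```text
time_s: 4.05
eef_pos: [453.4, -78.9, -18.0]
ee_rot: [-0.001, 0.674, 0.739, -0.0]
force: [-0.7, 0.4, 0.0]
grip_width: 0.651
grip_force: 0.0
[453.4 -78.9 -18. ] 0.6513185924461747 [-0.7  0.4  0. ]
20561
[[426.5 -84.6  24.6 200.  263. ]
 [425.9 -77.   26.  199.  251. ]
 [426.  -76.   26.6 199.  250. ]
 [481.7 -75.7  27.1 312.  259. ]
 [420.3 -72.8  27.4 187.  244. ]
 [427.2 -90.7  27.7 200.  277. ]
 [427.2 -90.   27.8 200.  276. ]
 [481.1 -72.9  28.  312.  255. ]
 [420.9 -72.3  28.2 188.  244. ]
 [485.5 -66.8  28.4 323.  245. ]
 [427.3 -88.3  28.6 200.  274. ]
 [425.3 -72.1  28.9 197.  245. ]
 [480.6 -67.4  29.  313.  246. ]
 [483.3 -66.1  29.  319.  244. ]
 [426.1 -78.9  29.3 198.  258. ]
 [424.9 -71.8  29.4 196.  245. ]
 [426.8 -85.4  29.6 199.  270. ]
 [416.1 -77.3  29.8 177.  254. ]
 [481.5 -74.4  30.  313.  260. ]
 [420.3 -72.4  30.  186.  246. ]]
```

```bash
python3 -m jog '[{"tx":0,"ty":0,"tz":15,"ax":0,"ay":0,"az":0,"jaw":-0.3},{"tx":0,"ty":0,"tz":0,"ax":0,"ay":0,"az":0,"jaw":1},{"tx":0,"ty":0,"tz":0,"ax":0,"ay":0,"az":0,"jaw":1},{"tx":0,"ty":0,"tz":0,"ax":0,"ay":0,"az":0,"jaw":1},{"tx":0,"ty":0,"tz":0,"ax":0,"ay":0,"az":0,"jaw":1}]' 80
```

```text
time_s: 4.72
eef_pos: [453.9, -79.1, -32.3]
ee_rot: [0.0, 0.674, 0.739, 0.0]
force: [0.1, -0.7, -0.8]
grip_width: 0.264
grip_force: 78.2
```

Gripped, 22 mm wide. Next: lift, turn to 66°, and line up with the slot.

```bash
python3 -m jog '[{"tx":0,"ty":0,"tz":-32,"ax":0,"ay":0,"az":0,"jaw":1},{"tx":0,"ty":0,"tz":0,"ax":0,"ay":0,"az":0.17,"jaw":1},{"tx":0,"ty":0,"tz":0,"ax":0,"ay":0,"az":0.17,"jaw":1},{"tx":0,"ty":0,"tz":0,"ax":0,"ay":0,"az":0.17,"jaw":1},{"tx":0,"ty":38,"tz":0,"ax":0,"ay":0,"az":0,"jaw":1}]'; python3 -m jog '[{"tx":0,"ty":38,"tz":0,"ax":0,"ay":0,"az":0,"jaw":1},{"tx":30,"ty":0,"tz":0,"ax":0,"ay":0,"az":0,"jaw":1},{"tx":15,"ty":0,"tz":0,"ax":0,"ay":0,"az":0,"jaw":1},{"tx":0,"ty":0,"tz":0,"ax":0,"ay":0,"az":0,"jaw":1}]'
cat > look.py <<'E'
from h import *
np.set_printoptions(precision=1,suppress=True)
c=cap('wrist'); p=cloud(c); s=c['s']; M=R.from_quat(np.roll(s['ee_rot'],-1)).as_matrix()
print(s['eef_pos'],'head',np.degrees(np.arctan2(M[1,0],M[0,0])),M[:,2],s['force'])
f=c['color'].astype(int); h=cv2.cvtColor(c['color'],cv2.COLOR_RGB2HSV).astype(int)
near=lambda x,y,r:np.hypot(p[...,0]-x,p[...,1]-y)<r
m=near(635.5,142,62)&(p[...,2]>96)&(p[...,2]<103); P=p[m]; print('top',len(P),np.median(P[:,2]),cv2.minAreaRect(P[:,:2].astype(np.float32)))
m=near(635.5,142,65)&(p[...,2]>60)&(p[...,2]<92)&(h[...,0]>60)&(h[...,0]<100); P=p[m]
# front face line
u=np.array([np.cos(np.radians(66)),np.sin(np.radians(66))]); 
q=P[:,:2]-[635.5,142]; a=q@u; b=q@np.array([-u[1],u[0]]); k=(a<-20)&(a>-36)
if k.sum()>50:
    pf=np.polyfit(b[k],a[k],1); print('face a=',pf,'b range',np.percentile(b[k],[1,99]),k.sum(),'heading corr deg',-np.degrees(np.arctan(pf[0])))
# blade
m=near(s['eef_pos'][0],s['eef_pos'][1],190)&(p[...,2]>s['eef_pos'][2]+36)&(p[...,2]<s['eef_pos'][2]+72)&(h[...,1]<60)
t=M[:2,0];n=M[:2,1]; q=p[...,:2]-s['eef_pos'][:2]; A=q@t;B=q@n
k=m&(A>66)&(A<170)&(np.abs(B)<15)
if k.sum()>50: print('blade n',k.sum(),'A max',np.percentile(A[k],99.5),'lat fit',np.polyfit(A[k],B[k],1),'z at A', [(aa,round(float(np.median(p[...,2][k&(np.abs(A-aa)<4)])),1)) for aa in (80,120,150)])
save(c,'wl')
E
python3 look.py
```

```text
time_s: 5.35
eef_pos: [487.5, -93.8, -0.5]
ee_rot: [-0.001, 0.839, 0.544, -0.001]
force: [0.7, -1.0, -0.4]
grip_width: 0.265
grip_force: 78.7
time_s: 5.85
eef_pos: [541.2, -68.1, -0.6]
ee_rot: [-0.0, 0.838, 0.546, -0.0]
force: [0.4, 0.5, -1.4]
grip_width: 0.267
grip_force: 78.8
[541.2 -68.1  -0.6] head 66.15364663437009 [-0.  0. -1.] [ 0.4  0.5 -1.4]
top 0 nan ((0.0, 0.0), (0.0, 0.0), 0.0)
blade n 4750 A max 112.1712282381302 lat fit [0.  0.8] z at A [(80, 52.7), (120, nan), (150, nan)]
  return _methods._mean(a, axis=axis, dtype=dtype,
  ret = ret.dtype.type(ret / rcount)
```

```bash
python3 -m jog '[{"tx":0,"ty":0,"tz":4.5,"ax":0,"ay":0,"az":0,"jaw":1},{"tx":25,"ty":0,"tz":0,"ax":0,"ay":0,"az":0,"jaw":1},{"tx":15,"ty":0,"tz":0,"ax":0,"ay":0,"az":0,"jaw":1},{"tx":15,"ty":0,"tz":0,"ax":0,"ay":0,"az":0,"jaw":1},{"tx":0,"ty":0,"tz":0,"ax":0,"ay":0,"az":0,"jaw":1}]'
python3 - <<'E'
from h import *
o=[]
for n,w in (('side',80),('scene',80)):
    c=cap(n); a,b=np.int32(proj(c,[610,100,50]))-40; o.append(cv2.resize(c['color'][b:b+80,a:a+80],(400,400),interpolation=cv2.INTER_CUBIC))
cv2.imwrite('pics/in.png',np.hstack(o)[...,::-1])
E
```

```text
time_s: 6.52
eef_pos: [563.9, -17.9, -5.0]
ee_rot: [0.0, 0.838, 0.546, -0.0]
force: [1.1, -0.1, -1.4]
grip_width: 0.263
grip_force: 78.8
```

View pics/in.png

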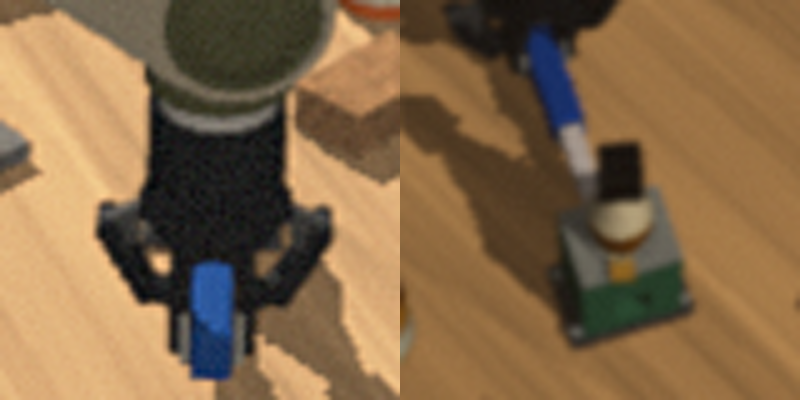

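The blade's nose is entering the slot squarely with no side force. Now I lower it onto the floor and advance.

```bash
python3 -m jog '[{"tx":10,"ty":0,"tz":1,"ax":0,"ay":0,"az":0,"jaw":1},{"tx":10,"ty":0,"tz":1,"ax":0,"ay":0,"az":0,"jaw":1},{"tx":10,"ty":0,"tz":0,"ax":0,"ay":0,"az":0,"jaw":1},{"tx":0,"ty":0,"tz":0,"ax":0,"ay":0,"az":0,"jaw":1}]'
```

```text
time_s: 7.12
eef_pos: [576.2, 9.6, -7.0]
ee_rot: [0.0, 0.838, 0.545, 0.0]
force: [0.2, 0.6, -0.5]
grip_width: 0.264
grip_force: 78.8
```

```bash
python3 -m jog '[{"tx":10,"ty":0,"tz":0.5,"ax":0,"ay":0,"az":0,"jaw":1},{"tx":8,"ty":0,"tz":0,"ax":0,"ay":0,"az":0,"jaw":1},{"tx":8,"ty":0,"tz":0,"ax":0,"ay":0,"az":0,"jaw":1},{"tx":8,"ty":0,"tz":0,"ax":0,"ay":0,"az":0,"jaw":1},{"tx":0,"ty":0,"tz":0,"ax":0,"ay":0,"az":0,"jaw":1}]'
```

```text
time_s: 7.75
eef_pos: [590.1, 40.8, -7.4]
ee_rot: [-0.0, 0.838, 0.545, 0.0]
force: [0.8, 1.2, 0.5]
grip_width: 0.267
grip_force: 79.0
```

```bash
python3 -m jog '[{"tx":6,"ty":0,"tz":0,"ax":0,"ay":0,"az":0,"jaw":1},{"tx":6,"ty":0,"tz":0,"ax":0,"ay":0,"az":0,"jaw":1},{"tx":3,"ty":0,"tz":0,"ax":0,"ay":0,"az":0,"jaw":1},{"tx":0,"ty":0,"tz":0,"ax":0,"ay":0,"az":0,"jaw":1}]'
```

```text
time_s: 8.25
eef_pos: [596.1, 54.2, -7.4]
ee_rot: [-0.0, 0.838, 0.545, 0.0]
force: [2.1, 1.6, 0.4]
grip_width: 0.269
grip_force: 79.1
```

```bash
python3 -m jog '[{"tx":3,"ty":0,"tz":0,"ax":0,"ay":0,"az":0,"jaw":1},{"tx":3,"ty":0,"tz":0,"ax":0,"ay":0,"az":0,"jaw":1},{"tx":0,"ty":0,"tz":0,"ax":0,"ay":0,"az":0,"jaw":1}]';  python3 - <<'E'
from h import *
np.set_printoptions(precision=1,suppress=True)
o=[]
for n in ('scene','side'):
    c=cap(n); p=cloud(c); m=(np.hypot(p[...,0]-635.5,p[...,1]-142)<30)&(p[...,2]>175)&(c['color'].max(2)<70); P=p[m]; print(n,len(P),np.percentile(P,[1,50,99],axis=0))
    a,b=np.int32(proj(c,[635,142,90]))-40; o.append(cv2.resize(c['color'][b:b+80,a:a+80],(400,400),interpolation=cv2.INTER_CUBIC))
cv2.imwrite('pics/in2.png',np.hstack(o)[...,::-1])
E
```

```text
time_s: 8.62
eef_pos: [598.1, 58.6, -7.4]
ee_rot: [0.0, 0.838, 0.545, -0.001]
force: [-3.2, -4.6, 1.9]
grip_width: 0.267
grip_force: 79.4
scene 194 [[611.3 115.1 193.8]
 [634.8 132.6 222.5]
 [657.  160.8 315.8]]Traceback (most recent call last):
  File "<stdin>", line 5, in <module>
    return _quantile_unchecked(
        a, q, axis, out, overwrite_input, method, keepdims, weights)
    return _ureduce(a,
                    func=_quantile_ureduce_func,
    ...<5 lines>...
                    overwrite_input=overwrite_input,
                    method=method)
    r = func(a, **kwargs)
    result = _quantile(arr,
                       quantiles=q,
    ...<2 lines>...
                       out=out,
                       weights=wgt)
    slices_having_nans = np.isnan(arr[-1, ...])
                                  ~~~^^^^^^^^^
IndexError: index -1 is out of bounds for axis 0 with size 0
```

```bash
python3 -m jog '[{"tx":2,"ty":0,"tz":0,"ax":0,"ay":0,"az":0,"jaw":1},{"tx":1,"ty":0,"tz":0,"ax":0,"ay":0,"az":0,"jaw":1},{"tx":0,"ty":0,"tz":0,"ax":0,"ay":0,"az":0,"jaw":1}]'
python3 - <<'E'
from h import *
np.set_printoptions(precision=1,suppress=True)
for n in ('scene','side','wrist'):
    c=cap(n)
    for q in ('holder_flange','spindle_top','holder_cap'): print(n,q,[ (r['conf'],r['centre']) for r in place_of(q,n)[:1]])
    if n!='wrist':
        for P in ([635.5,142,100],[635.5,142,106],[635.5,142,193],[635.5,142,199]): print(proj(c,P))
E
```

```text
time_s: 9.1
eef_pos: [598.0, 58.6, -7.4]
ee_rot: [0.001, 0.838, 0.545, -0.003]
force: [-12.2, -21.2, 7.2]
grip_width: 0.265
grip_force: 80.1
scene holder_flange [(0.61, [259.8, 250.5])]
scene spindle_top [(0.92, [257.7, 246.7])]
scene holder_cap [(0.63, [257.1, 237.4])]
[257.  249.8]
[257.  249.1]
[257.  237.5]
[257.  236.6]
side holder_flange [(0.51, [347.8, 287.7])]
side spindle_top []
side holder_cap [(0.24, [221.1, 175.3])]
[282.2 172. ]
[282.3 170.3]
[283.  145.5]
[283.1 143.8]
wrist holder_flange []
wrist spindle_top []
wrist holder_cap [(0.24, [252.3, 49.9])]
```

```bash
python3 -m jog '[{"tx":-3,"ty":0,"tz":0,"ax":0,"ay":0,"az":0,"jaw":1},{"tx":0,"ty":0,"tz":0,"ax":0,"ay":0,"az":0,"jaw":-0.4},{"tx":0,"ty":0,"tz":0,"ax":0,"ay":0,"az":0,"jaw":-0.4},{"tx":0,"ty":0,"tz":-40,"ax":0,"ay":0,"az":0,"jaw":-0.4},{"tx":-15,"ty":0,"tz":-55,"ax":0,"ay":0,"az":0,"jaw":-0.4}]'; python3 -m jog '[{"tx":-20,"ty":0,"tz":-55,"ax":0,"ay":0,"az":0,"jaw":-1},{"tx":-20,"ty":0,"tz":-55,"ax":0,"ay":0,"az":0,"jaw":-1},{"tx":0,"ty":0,"tz":-40,"ax":0,"ay":0,"az":0,"jaw":-1},{"tx":0,"ty":0,"tz":0,"ax":0,"ay":0,"az":0,"jaw":-1}]'
cat > look2.py <<'E'
from h import *
np.set_printoptions(precision=1,suppress=True)
c=cap('wrist'); p=cloud(c); s=c['s']; M=R.from_quat(np.roll(s['ee_rot'],-1)).as_matrix()
print(s['eef_pos'],'head',np.degrees(np.arctan2(M[1,0],M[0,0])),'cam',c['T'][:3,3])
h=cv2.cvtColor(c['color'],cv2.COLOR_RGB2HSV).astype(int)
near=lambda r:np.hypot(p[...,0]-635.5,p[...,1]-142)<r
def f(n,m):
    P=p[m]
    if len(P)>20: print(n,len(P),np.percentile(P[:,2],[5,50,95]),cv2.minAreaRect(P[:,:2].astype(np.float32)))
f('top',near(62)&(p[...,2]>96)&(p[...,2]<103))
m=near(40)&(p[...,2]>175)
zt=np.percentile(p[...,2][m],80); print('captop z',zt); f('cap',near(40)&(abs(p[...,2]-zt)<4))
f('ear',near(45)&(p[...,2]>100)&(p[...,2]<118)&(h[...,0]>10)&(h[...,0]<30)&(h[...,1]>110))
u=np.array([np.cos(np.radians(66)),np.sin(np.radians(66))]); 
m=(h[...,0]>100)&(h[...,0]<130)&(h[...,1]>120)&(p[...,2]>50)&(p[...,2]<65); f('wedge',m)
save(c,'w3')
E
python3 look2.py
```

```text
time_s: 10.32
eef_pos: [591.5, 46.4, 87.5]
ee_rot: [-0.001, 0.838, 0.546, -0.001]
force: [0.9, -0.3, 0.5]
grip_width: 0.701
grip_force: 0.0
time_s: 10.82
eef_pos: [577.1, 8.9, 240.8]
ee_rot: [0.002, 0.838, 0.545, 0.002]
force: [-0.2, -0.3, -0.1]
grip_width: 0.996
grip_force: 0.0
[577.1   8.9 240.8] head 66.06305871927138 cam [611.1  85.1 420.4]
top 1767 [ 97.8  99.2 100.4] ((632.2730712890625, 133.13934326171875), (36.08039093017578, 70.11123657226562), 64.8575439453125)
captop z 193.23429215466345
cap 33 [189.7 192.  196.2] ((639.3444213867188, 126.34224700927734), (0.9140636920928955, 9.434494018554688), 59.33170700073242)
ear 315 [112.1 113.5 114.8] ((623.0064697265625, 122.58649444580078), (16.82775115966797, 15.781120300292969), 53.72553634643555)
wedge 1532 [56.6 58.  59.4] ((608.6603393554688, 79.73443603515625), (80.86758422851562, 22.563922882080078), 65.59915924072266)
```

View pics/w3.png

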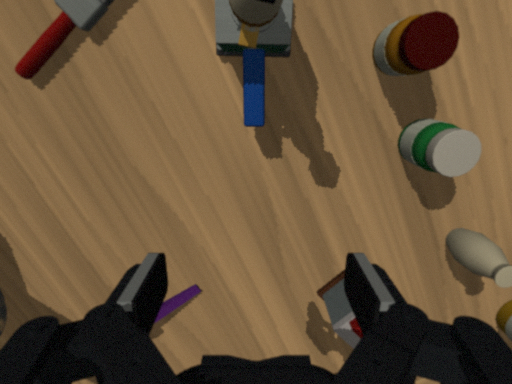

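The wedge is in: handle at (254,88), against the block, with the ear top at z≈113.5, so the lift is about 7 mm. I back off to see the cap and ears.

```bash
python3 -m jog '[{"tx":-45,"ty":0,"tz":-30,"ax":0,"ay":0,"az":0,"jaw":-1},{"tx":-45,"ty":0,"tz":-30,"ax":0,"ay":0,"az":0,"jaw":-1},{"tx":0,"ty":0,"tz":0,"ax":0,"ay":0,"az":0,"jaw":-1}]' >/dev/null; sed -i 's/w3/w4/' look2.py; python3 look2.py
python3 - <<'E'
from h import *
c=cap('wrist'); a,b=np.int32(proj(c,[635.5,142,150])); print(a,b)
b=max(b,60); cv2.imwrite('pics/w4c.png',cv2.resize(c['color'][b-60:b+60,a-60:a+60],(600,600),interpolation=cv2.INTER_CUBIC)[...,::-1])
E
```

```text
[539.2 -75.2 298.3] head 65.89405740673672 cam [574.3   0.8 477.8]
253 -114Traceback (most recent call last):
  File "look2.py", line 12, in <module>
    zt=np.percentile(p[...,2][m],80); print('captop z',zt); f('cap',near(40)&(abs(p[...,2]-zt)<4))
    return _quantile_unchecked(
        a, q, axis, out, overwrite_input, method, keepdims, weights)
    return _ureduce(a,
                    func=_quantile_ureduce_func,
    ...<5 lines>...
                    overwrite_input=overwrite_input,
                    method=method)
    r = func(a, **kwargs)
    result = _quantile(arr,
                       quantiles=q,
    ...<2 lines>...
                       out=out,
                       weights=wgt)
    slices_having_nans = np.isnan(arr[-1, ...])
                                  ~~~^^^^^^^^^
IndexError: index -1 is out of bounds for axis 0 with size 0
```

View pics/w4c.png

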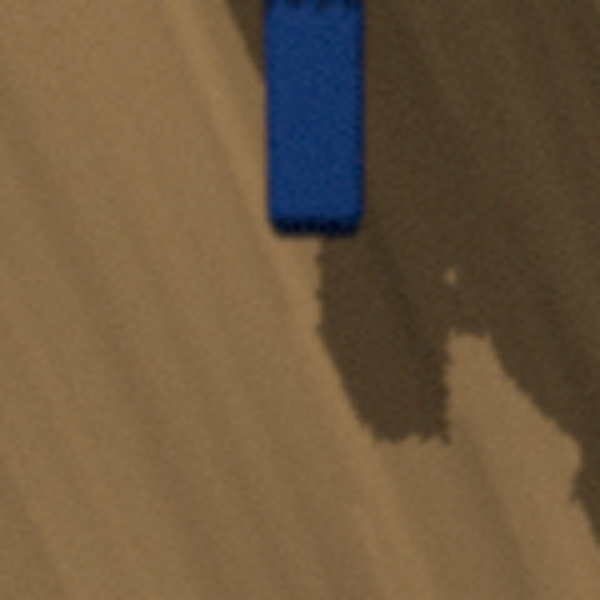

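My backing off went the wrong way: only the wedge handle shows here, and the cap is out of view. I'll go forward so that the camera stands over the cap.

```bash
python3 -m jog '[{"tx":45,"ty":0,"tz":0,"ax":0,"ay":0,"az":0,"jaw":-1},{"tx":45,"ty":0,"tz":0,"ax":0,"ay":0,"az":0,"jaw":-1},{"tx":45,"ty":0,"tz":0,"ax":0,"ay":0,"az":0,"jaw":-1},{"tx":20,"ty":0,"tz":0,"ax":0,"ay":0,"az":0,"jaw":-1},{"tx":0,"ty":0,"tz":0,"ax":0,"ay":0,"az":0,"jaw":-1}]' >/dev/null; python3 look2.py
python3 - <<'E'
from h import *
np.set_printoptions(precision=1,suppress=True)
c=cap('wrist'); p=cloud(c); h=cv2.cvtColor(c['color'],cv2.COLOR_RGB2HSV).astype(int)
m=(np.hypot(p[...,0]-635.5,p[...,1]-142)<45)&(p[...,2]>108)&(p[...,2]<118)&(h[...,1]>110)
n,l,st,ce=cv2.connectedComponentsWithStats(m.astype(np.uint8))
for i in range(1,n):
    if st[i,4]>40:
        P=p[l==i]; print(st[i,4],P.mean(0),cv2.minAreaRect(P[:,:2].astype(np.float32)))
for q in ('holder_cap','spindle_top','holder_flange'): 
    for r in place_of(q,'wrist')[:1]: print(q,r,at_z(c,r['centre'],{'holder_cap':199.5,'spindle_top':100,'holder_flange':106.5}[q]))
E
```

```text
[602.3  69.5 296.1] head 66.18617899397432 cam [637.6 145.5 475.6]
top 1476 [ 97.8  99.2 100.5] ((636.5983276367188, 142.1832275390625), (55.85742950439453, 69.89298248291016), 64.72052001953125)
captop z 475.57885978540105
cap 831 [475.6 475.6 475.6] ((637.6378784179688, 145.52259826660156), (0.0, 0.0), 0.0)
ear 294 [111.7 113.2 114.6] ((638.1715087890625, 143.2894744873047), (67.91056823730469, 15.596033096313477), 53.65233612060547)
wedge 860 [56.8 58.1 59.4] ((607.9191284179688, 78.04666900634766), (75.2398681640625, 21.2096004486084), 66.67963409423828)
150 [655.2 166.4 112.9] ((655.0670776367188, 166.41580200195312), (10.492759704589844, 15.371140480041504), 52.92194366455078)
142 [621.5 120.9 113.6] ((621.6908569335938, 120.77787780761719), (11.407859802246094, 15.871273040771484), 55.81742858886719)
holder_cap {'centre': [257.7, 82.8], 'conf': 0.81} [638.5 142.8 199.5]
holder_flange {'centre': [343.2, 304.6], 'conf': 0.18} [ 629.5 -182.4  106.5]
```

Ears at z≈113 span 68 mm along 53.65°, centred on (638.2,143.3). All consistent. Now I go above the cap and align with the ears.

```bash
python3 -m jog '[{"tx":41,"ty":1.6,"tz":20,"ax":0,"ay":0,"az":0.11,"jaw":-0.4},{"tx":41,"ty":-3,"tz":20,"ax":0,"ay":0,"az":0.11,"jaw":-0.4},{"tx":0,"ty":0,"tz":0,"ax":0,"ay":0,"az":0,"jaw":-0.4}]' 60
python3 - <<'E'
from h import *
np.set_printoptions(precision=1,suppress=True)
def head():
    s=sense(); M=R.from_quat(np.roll(s['ee_rot'],-1)).as_matrix(); return np.array(s['eef_pos']),M
e,M=head(); d=np.array([638.3,143.2,150])-e; print(e,np.degrees(np.arctan2(M[1,0],M[0,0])),M[:,2],'tool delta',M.T@d)
c=cap('side'); 
for r in place_of('holder_cap','side')[:2]: print(r,at_z(c,r['centre'],199.5))
c=cap('scene')
for r in place_of('holder_cap','scene')[:2]: print(r,at_z(c,r['centre'],199.5))
E
```

```text
time_s: 12.6
eef_pos: [638.3, 143.3, 255.2]
ee_rot: [-0.001, 0.893, 0.45, -0.002]
force: [-0.9, -0.9, 0.2]
grip_width: 0.7
grip_force: 0.0
[638.3 143.3 255.2] 53.4977416431886 [-0.  0. -1.] tool delta [  0.2   0.3 105.2]
{'centre': [285.6, 142.2], 'conf': 0.69} [646.  147.2 199.5]
{'centre': [256.1, 236.1], 'conf': 0.52} [636.5 138.9 199.5]
```

```bash
python3 -m jog '[{"tx":0,"ty":0,"tz":40,"ax":0,"ay":0,"az":0,"jaw":-0.4},{"tx":0,"ty":0,"tz":35,"ax":0,"ay":0,"az":0,"jaw":-0.4},{"tx":0,"ty":0,"tz":15,"ax":0,"ay":0,"az":0,"jaw":-0.4},{"tx":0,"ty":0,"tz":0,"ax":0,"ay":0,"az":0,"jaw":-0.4}]'; python3 -m jog '[{"tx":0,"ty":0,"tz":14,"ax":0,"ay":0,"az":0,"jaw":-0.4},{"tx":0,"ty":0,"tz":0,"ax":0,"ay":0,"az":0,"jaw":1},{"tx":0,"ty":0,"tz":0,"ax":0,"ay":0,"az":0,"jaw":1},{"tx":0,"ty":0,"tz":0,"ax":0,"ay":0,"az":0,"jaw":1},{"tx":0,"ty":0,"tz":0,"ax":0,"ay":0,"az":0,"jaw":1}]' 60
```

```text
time_s: 13.3
eef_pos: [638.6, 141.5, 168.0]
ee_rot: [0.0, 0.893, 0.449, -0.0]
force: [0.4, 0.2, 0.2]
grip_width: 0.698
grip_force: 0.0
time_s: 13.92
eef_pos: [638.5, 142.3, 154.2]
ee_rot: [-0.0, 0.893, 0.45, 0.0]
force: [-2.3, 1.6, 4.2]
grip_width: 0.317
grip_force: 59.2
```

```bash
python3 -m jog '[{"tx":0,"ty":0,"tz":-5,"ax":0,"ay":0,"az":0,"jaw":1},{"tx":0,"ty":0,"tz":-15,"ax":0,"ay":0,"az":0,"jaw":1},{"tx":0,"ty":0,"tz":-35,"ax":0,"ay":0,"az":0,"jaw":1},{"tx":0,"ty":0,"tz":-45,"ax":0,"ay":0,"az":0,"jaw":1},{"tx":0,"ty":0,"tz":-20,"ax":0,"ay":0,"az":0,"jaw":1}]'
python3 - <<'E'
from h import *
np.set_printoptions(precision=1,suppress=True)
print(sense()['joints'])
for n in ('side','scene'):
    c=cap(n); p=cloud(c)
    for q,z in (('stand_top',86),('stand',0)):
        for r in place_of(q,n)[:1]: print(q,r,at_z(c,r['centre'],z))
    h=cv2.cvtColor(c['color'],cv2.COLOR_RGB2HSV).astype(int)
    m=(h[...,0]>100)&(h[...,0]<130)&(h[...,1]>120)&(p[...,2]>35)&(p[...,2]<65)&(np.hypot(p[...,0]-608,p[...,1]-79)<60); P=p[m]; print('wedge',len(P),P.mean(0))
E
```

```text
time_s: 14.55
eef_pos: [639.2, 141.9, 277.5]
ee_rot: [0.001, 0.893, 0.45, 0.002]
force: [0.1, 1.1, -2.5]
grip_width: 0.317
grip_force: 59.6
[ 0.   0.6  0.9 -0.   1.7  0.7]
stand_top {'centre': [349.1, 265.6], 'conf': 0.65} [ 627.  -278.5   86. ]
stand {'centre': [347.8, 289.8], 'conf': 0.72} [ 634.2 -280.1    0. ]
wedge 166 [602.1  69.1  55.1]
stand_top {'centre': [178.6, 172.9], 'conf': 0.73} [ 634.4 -292.7   86. ]
stand {'centre': [179.4, 182.5], 'conf': 0.76} [ 633.8 -310.8    0. ]
wedge 51 [606.5  70.   61. ]
```

```bash
python3 -m jog '[{"tx":-25,"ty":14,"tz":0,"ax":0,"ay":0,"az":0,"jaw":1},{"tx":-46,"ty":26,"tz":0,"ax":0,"ay":0,"az":0,"jaw":1},{"tx":-46,"ty":26,"tz":0,"ax":0,"ay":0,"az":0,"jaw":1},{"tx":-46,"ty":26,"tz":0,"ax":0,"ay":0,"az":0,"jaw":1},{"tx":-46,"ty":26,"tz":0,"ax":0,"ay":0,"az":0,"jaw":1}]' 80; python3 -m jog '[{"tx":-46,"ty":26,"tz":0,"ax":0,"ay":0,"az":0,"jaw":1},{"tx":-46,"ty":26,"tz":0,"ax":0,"ay":0,"az":0,"jaw":1},{"tx":-46,"ty":26,"tz":0,"ax":0,"ay":0,"az":0,"jaw":1},{"tx":-46,"ty":24,"tz":0,"ax":0,"ay":0,"az":0,"jaw":1},{"tx":-25,"ty":14,"tz":0,"ax":0,"ay":0,"az":0,"jaw":1}]' ; python3 -m jog '[{"tx":0,"ty":0,"tz":0,"ax":0,"ay":0,"az":0,"jaw":1},{"tx":0,"ty":0,"tz":0,"ax":0,"ay":0,"az":0,"jaw":1}]' >/dev/null
cat > look3.py <<'E'
from h import *
np.set_printoptions(precision=1,suppress=True)
c=cap('wrist'); p=cloud(c); s=c['s']; M=R.from_quat(np.roll(s['ee_rot'],-1)).as_matrix(); e=np.array(s['eef_pos'])
print(s['time_s'],e,'head',np.degrees(np.arctan2(M[1,0],M[0,0])),s['force'])
h=cv2.cvtColor(c['color'],cv2.COLOR_RGB2HSV).astype(int); d=c['depth']>0
near=np.hypot(p[...,0]-631,p[...,1]+280)<75
def f(n,m):
    P=p[m&d]
    if len(P)>20: print(n,len(P),np.percentile(P[:,2],[5,50,95]),cv2.minAreaRect(P[:,:2].astype(np.float32)))
f('top',near&(p[...,2]>82)&(p[...,2]<90)); red=((h[...,0]<8)|(h[...,0]>172))&(h[...,1]>120)
m=near&(p[...,2]>96)&(p[...,2]<106)&red; f('hooks',m)
n,l,st,ce=cv2.connectedComponentsWithStats(m.astype(np.uint8)); C=[]
for i in range(1,n):
    if st[i,4]>40: f('hook',l==i); C.append(p[(l==i)].mean(0)); print(C[-1])
if len(C)==2: print('mid',(C[0]+C[1])/2,'dir',np.degrees(np.arctan2(*(C[1]-C[0])[[1,0]])),'dist',np.linalg.norm(C[1]-C[0]))
q=p-e; A=q@M[:,0];B=q@M[:,1];Zt=q@M[:,2]
f('vase stuff',(np.hypot(A,B)<45)&(Zt>20)&(Zt<130))
m=(np.hypot(A,B)<45)&(p[...,2]>e[2]-48)&(p[...,2]<e[2]-36)&(h[...,1]>110)&d
print('ears tool', m.sum(), A[m].mean() if m.any() else 0, B[m].mean() if m.any() else 0)
if m.sum()>30: f('ears',m)
save(c,'w5')
E
python3 look3.py
```

```text
time_s: 15.48
eef_pos: [608.1, -97.7, 272.6]
ee_rot: [-0.001, 0.893, 0.45, -0.001]
force: [1.0, -0.5, -3.2]
grip_width: 0.311
grip_force: 84.4
time_s: 16.1
eef_pos: [576.4, -335.6, 272.0]
ee_rot: [-0.001, 0.894, 0.449, -0.001]
force: [0.4, 0.7, -2.0]
grip_width: 0.312
grip_force: 84.5
16.35 [ 577.6 -332.4  272.9] head 53.474007947208015 [ 0.5 -0.  -2.7]
top 4047 [83.7 85.1 86.4] ((632.2451782226562, -281.1822204589844), (72.0149917602539, 100.42558288574219), 20.641244888305664)
hooks 974 [ 99.9 101.1 102.4] ((632.00244140625, -280.9869384765625), (23.277421951293945, 95.99665832519531), 20.648557662963867)
hook 513 [ 99.9 101.1 102.5] ((619.1666259765625, -246.82540893554688), (23.23113250732422, 23.02371597290039), 20.820981979370117)
[ 619.2 -246.8  101.1]
hook 461 [ 99.9 101.1 102.4] ((644.8662719726562, -315.1125793457031), (23.31004524230957, 22.9857120513916), 20.979772567749023)
[ 644.9 -315.   101.2]
mid [ 632.1 -280.9  101.1] dir -69.31714337737904 dist 72.94429708176004
vase stuff 946 [228.7 231.6 249.8] ((587.7802124023438, -315.9024658203125), (31.955820083618164, 42.95139694213867), 56.40837860107422)
ears tool 475 27.790099721852727 -0.328585584651241
ears 475 [230.  231.5 232.6] ((592.7589721679688, -310.6330871582031), (17.487899780273438, 15.431997299194336), 53.605865478515625)
```

```bash
cat > ear.py <<'E'
from h import *
np.set_printoptions(precision=2,suppress=True)
c=cap('wrist'); p=cloud(c); s=c['s']; M=R.from_quat(np.roll(s['ee_rot'],-1)).as_matrix(); e=np.array(s['eef_pos'])
h=cv2.cvtColor(c['color'],cv2.COLOR_RGB2HSV).astype(int); d=c['depth']>0
q=p-e; A=q@M[:,0];B=q@M[:,1];Zt=q@M[:,2]
m=(np.hypot(A,B)<48)&(abs(Zt-41)<7)&(h[...,1]>110)&d
a,b,z=A[m],B[m],Zt[m]
print(m.sum(),'A',np.percentile(a,[1,5,50,95,99]),'B',np.percentile(b,[1,50,99]))
X=np.c_[a,b,np.ones_like(a)]; print('plane z slopes',np.linalg.lstsq(X,z,rcond=None)[0])
print('vase/cap bands')
for z0 in range(-40,45,10):
    k=d&(np.hypot(A,B)<40)&(abs(Zt-z0)<5)
    if k.sum()>20: print(z0,k.sum(),'A max',np.percentile(A[k],99),'B',np.percentile(B[k],[1,99]))
E
python3 ear.py
```

```text
474 A [18.12 19.16 28.25 34.92 35.11] B [-8.36 -1.07  6.97]
plane z slopes [ 0.1   0.01 38.73]
vase/cap bands
-40 585 A max 16.649788486681704 B [-21.41  24.93]
-30 130 A max 16.537934075953718 B [-12.52  13.98]
-20 364 A max 15.71981061077387 B [-10.87  11.11]
-10 665 A max 18.81184264040279 B [-16.5   16.24]
0 781 A max 21.86168965399623 B [-19.89  19.67]
10 372 A max 22.958136603270336 B [-20.82  20.82]
20 179 A max 22.880732801571227 B [-19.31  19.02]
30 46 A max 21.860224941971307 B [-14.13  13.4 ]
40 811 A max 35.05280172668909 B [-21.26  19.64]
```

```bash
cat >> ear.py <<'E'
print('---'); 
def plane(k):
    X=np.c_[A[k],B[k],np.ones(k.sum())]; return k.sum(),np.linalg.lstsq(X,Zt[k],rcond=None)[0]
for _ in range(3):
    k=m&(A>21)&(A<32.5)&(abs(B+.5)<6.5); print('ear in',plane(k),'mean',A[k].mean(),Zt[k].mean())
    break
print('stand',plane(d&(np.hypot(p[...,0]-632,p[...,1]+281)<60)&(abs(p[...,2]-85.2)<4)))
k=d&(abs(B)<9)&(Zt>-36)&(Zt<-18)&(A>8)&(A<22)&(h[...,2]<80); print('capfront',k.sum(),np.polyfit(Zt[k],A[k],1), A[k].mean())
E
python3 ear.py | sed -n '/---/,$p'
```

```text
---
ear in (np.int64(255), array([ 0.01,  0.03, 41.2 ])) mean 27.085913415389204 41.42171864141377
stand (np.int64(4071), array([  0. ,  -0. , 188.5]))
capfront 108 [-0.07 13.59] 15.907412141541604
```

```bash
python3 -m jog '[{"tx":36,"ty":7,"tz":0,"ax":0,"ay":0,"az":0,"jaw":1},{"tx":36,"ty":7,"tz":0,"ax":0,"ay":0,"az":0,"jaw":1},{"tx":0,"ty":0,"tz":0,"ax":0,"ay":0,"az":0.148,"jaw":1},{"tx":0,"ty":0,"tz":30,"ax":0,"ay":0,"az":0,"jaw":1},{"tx":0,"ty":0,"tz":0,"ax":0,"ay":0,"az":0,"jaw":1}]'
cat > d.py <<'E'
from h import *
np.set_printoptions(precision=1,suppress=True)
s=sense(); M=R.from_quat(np.roll(s['ee_rot'],-1)).as_matrix(); e=np.array(s['eef_pos'])
print(s['time_s'],e,'head',np.degrees(np.arctan2(M[1,0],M[0,0])),'delta tool',M.T@(np.array([631.8,-282.3,133])-e),s['force'],'q6',s['joints'][5])
E
python3 d.py
```

```text
time_s: 17.12
eef_pos: [631.1, -282.4, 241.5]
ee_rot: [-0.002, 0.924, 0.383, -0.001]
force: [0.1, 0.5, -3.0]
grip_width: 0.306
grip_force: 84.3
17.125 [ 631.1 -282.4  241.5] head 45.030166295311254 delta tool [  0.6   0.9 108.5] [ 0.1  0.5 -3. ] q6 0.19516406566832709
```

```bash
python3 -m jog '[{"tx":0.6,"ty":0.6,"tz":30,"ax":0,"ay":0,"az":0,"jaw":1},{"tx":0,"ty":0,"tz":25,"ax":0,"ay":0,"az":0,"jaw":1},{"tx":0,"ty":0,"tz":12,"ax":0,"ay":0,"az":0,"jaw":1},{"tx":0,"ty":0,"tz":8,"ax":0,"ay":0,"az":0,"jaw":1},{"tx":0,"ty":0,"tz":0,"ax":0,"ay":0,"az":0,"jaw":1}]'; python3 d.py
```

```text
time_s: 17.75
eef_pos: [632.7, -283.7, 169.1]
ee_rot: [0.0, 0.924, 0.382, 0.0]
force: [0.5, -0.6, -2.4]
grip_width: 0.312
grip_force: 84.4
17.75 [ 632.7 -283.7  169.1] head 44.96992915115293 delta tool [ 0.4 -1.6 36.1] [ 0.5 -0.6 -2.4] q6 0.19588238364275737
```

```bash
python3 -m jog '[{"tx":0.2,"ty":-0.8,"tz":10,"ax":0,"ay":0,"az":0,"jaw":1},{"tx":0,"ty":0,"tz":8,"ax":0,"ay":0,"az":0,"jaw":1},{"tx":0,"ty":0,"tz":6,"ax":0,"ay":0,"az":0,"jaw":1},{"tx":0,"ty":0,"tz":0,"ax":0,"ay":0,"az":0,"jaw":1}]'; python3 d.py
```

```text
time_s: 18.25
eef_pos: [631.9, -282.8, 143.9]
ee_rot: [-0.0, 0.924, 0.382, -0.0]
force: [0.1, -0.0, -1.3]
grip_width: 0.309
grip_force: 84.5
18.25 [ 631.9 -282.8  143.9] head 44.96279534431381 delta tool [ 0.3 -0.4 10.9] [ 0.1 -0.  -1.3] q6 0.19644335302262086
```

```bash
python3 -m jog '[{"tx":0,"ty":0,"tz":4,"ax":0,"ay":0,"az":0,"jaw":1},{"tx":0,"ty":0,"tz":3,"ax":0,"ay":0,"az":0,"jaw":1},{"tx":0,"ty":0,"tz":0,"ax":0,"ay":0,"az":0,"jaw":1}]'; python3 -m jog '[{"tx":0,"ty":0,"tz":2,"ax":0,"ay":0,"az":0,"jaw":1},{"tx":0,"ty":0,"tz":1.5,"ax":0,"ay":0,"az":0,"jaw":1},{"tx":0,"ty":0,"tz":0,"ax":0,"ay":0,"az":0,"jaw":1}]'
```

```text
time_s: 18.62
eef_pos: [632.3, -283.0, 138.4]
ee_rot: [0.0, 0.924, 0.382, 0.0]
force: [-0.4, -0.2, -0.2]
grip_width: 0.312
grip_force: 84.8
time_s: 19.0
eef_pos: [632.4, -283.0, 135.0]
ee_rot: [0.001, 0.924, 0.382, 0.0]
force: [-1.3, 0.8, 5.8]
grip_width: 0.311
grip_force: 85.8
```

```bash
python3 -m jog '[{"tx":0,"ty":0,"tz":1.2,"ax":0,"ay":0,"az":0,"jaw":1},{"tx":0,"ty":0,"tz":0,"ax":0,"ay":0,"az":0,"jaw":1}]'; python3 -m jog '[{"tx":0,"ty":0,"tz":1,"ax":0,"ay":0,"az":0,"jaw":1},{"tx":0,"ty":0,"tz":0,"ax":0,"ay":0,"az":0,"jaw":1}]';python3 d.py
```

```text
time_s: 19.25
eef_pos: [632.5, -283.0, 134.1]
ee_rot: [0.001, 0.924, 0.382, 0.001]
force: [-0.7, 1.3, 7.1]
grip_width: 0.309
grip_force: 85.9
time_s: 19.5
eef_pos: [632.5, -282.9, 133.3]
ee_rot: [0.001, 0.924, 0.382, 0.001]
force: [-1.8, 1.4, 8.2]
grip_width: 0.314
grip_force: 86.0
19.5 [ 632.5 -282.9  133.3] head 44.97367996034865 delta tool [-0.1 -0.9  0.3] [-1.8  1.4  8.2] q6 0.1964390972189413
```

```bash
python3 -m jog '[{"tx":0,"ty":0,"tz":0.8,"ax":0,"ay":0,"az":0,"jaw":1},{"tx":0,"ty":0,"tz":0,"ax":0,"ay":0,"az":0,"jaw":1}]'; python3 -m jog '[{"tx":0,"ty":0,"tz":0.8,"ax":0,"ay":0,"az":0,"jaw":1},{"tx":0,"ty":0,"tz":0,"ax":0,"ay":0,"az":0,"jaw":1}]'
```

```text
time_s: 19.75
eef_pos: [632.5, -282.9, 132.8]
ee_rot: [0.001, 0.924, 0.382, 0.001]
force: [-1.0, 1.4, 8.9]
grip_width: 0.311
grip_force: 86.1
time_s: 20.0
eef_pos: [632.6, -282.9, 132.7]
ee_rot: [0.001, 0.924, 0.383, 0.001]
force: [-2.8, 3.2, 13.7]
grip_width: 0.308
grip_force: 86.7
```

```bash
python3 -m jog '[{"tx":0,"ty":0,"tz":-0.4,"ax":0,"ay":0,"az":-0.12,"jaw":1},{"tx":0,"ty":0,"tz":0,"ax":0,"ay":0,"az":-0.16,"jaw":1},{"tx":0,"ty":0,"tz":0,"ax":0,"ay":0,"az":-0.16,"jaw":1},{"tx":0,"ty":0,"tz":0,"ax":0,"ay":0,"az":0,"jaw":1}]' 100; python3 d.py; python3 -c "from rig import sense;print(sense()['wrist_torque'])"
```

```text
time_s: 20.5
eef_pos: [633.1, -282.8, 132.7]
ee_rot: [0.001, 0.818, 0.576, 0.001]
force: [0.0, 2.0, 9.8]
grip_width: 0.304
grip_force: 98.1
20.5 [ 633.1 -282.8  132.7] head 70.29431866467169 delta tool [ 0.  -1.4 -0.4] [0.  2.  9.8] q6 -0.24538027009176155
[ 0.66281912 -0.03041857  0.0012811 ]
```

```bash
python3 -m jog '[{"tx":0,"ty":0,"tz":0.2,"ax":0,"ay":0,"az":-0.16,"jaw":1},{"tx":0,"ty":0,"tz":0,"ax":0,"ay":0,"az":-0.16,"jaw":1},{"tx":0,"ty":0,"tz":0,"ax":0,"ay":0,"az":-0.16,"jaw":1},{"tx":0,"ty":0,"tz":0,"ax":0,"ay":0,"az":-0.16,"jaw":1},{"tx":0,"ty":0,"tz":0,"ax":0,"ay":0,"az":-0.065,"jaw":1}]'; python3 -m jog '[{"tx":0,"ty":0,"tz":0,"ax":0,"ay":0,"az":0,"jaw":1}]'; python3 d.py;  python3 -c "from rig import sense;print(sense()['wrist_torque'])"; sed -i 's/abs(Zt-41)<7/abs(Zt-41)<9/' ear.py; python3 ear.py | head -3; python3 look3.py | tail -3
```

```text
time_s: 21.12
eef_pos: [633.8, -281.8, 132.5]
ee_rot: [0.002, 0.568, 0.823, 0.002]
force: [1.6, 5.4, 9.9]
grip_width: 0.309
grip_force: 98.1
time_s: 21.25
eef_pos: [633.8, -281.8, 132.5]
ee_rot: [0.002, 0.569, 0.822, 0.002]
force: [1.8, 5.6, 9.6]
grip_width: 0.308
grip_force: 98.1
21.25 [ 633.8 -281.8  132.5] head 110.64987861881725 delta tool [ 0.2 -2.  -0.5] [1.8 5.6 9.6] q6 -0.9493030312195756
[ 1.59682575 -0.67706668  0.06291263]
318 A [18.17 18.64 22.99 45.75 47.1 ] B [-14.32  -0.91  10.06]
plane z slopes [-0.39 -0.05 48.23]
vase/cap bands
vase stuff 5135 [ 84.2  85.5 101.8] ((631.4696655273438, -278.47845458984375), (72.19159698486328, 81.61837005615234), 20.49207878112793)
ears tool 149 21.41110210433869 -1.7028794161357532
ears 149 [87.4 91.5 94.4] ((623.0673217773438, -263.4201354980469), (21.96756935119629, 7.501056671142578), 14.949471473693848)
```

```bash
python3 -m jog '[{"tx":0,"ty":0,"tz":-2,"ax":0,"ay":0,"az":0,"jaw":1},{"tx":0,"ty":0,"tz":-2,"ax":0,"ay":0,"az":0,"jaw":1},{"tx":0,"ty":0,"tz":-1,"ax":0,"ay":0,"az":0,"jaw":1},{"tx":0,"ty":0,"tz":0,"ax":0,"ay":0,"az":0,"jaw":1}]'; python3 -m jog '[{"tx":0,"ty":0,"tz":-1,"ax":0,"ay":0,"az":0,"jaw":1},{"tx":0,"ty":0,"tz":0,"ax":0,"ay":0,"az":0,"jaw":1}]'
```

```text
time_s: 21.85
eef_pos: [633.5, -281.7, 135.3]
ee_rot: [0.001, 0.569, 0.822, 0.002]
force: [4.9, 3.3, 0.5]
grip_width: 0.309
grip_force: 98.8
time_s: 22.1
eef_pos: [633.4, -281.6, 135.3]
ee_rot: [0.0, 0.569, 0.822, 0.002]
force: [6.0, 1.8, -5.8]
grip_width: 0.306
grip_force: 98.8
```

The hooks hold it: 3 mm up, then solid. Now I release and withdraw.

```bash
python3 -m jog '[{"tx":0,"ty":0,"tz":1,"ax":0,"ay":0,"az":0,"jaw":1},{"tx":0,"ty":0,"tz":0,"ax":0,"ay":0,"az":0,"jaw":-0.4},{"tx":0,"ty":0,"tz":0,"ax":0,"ay":0,"az":0,"jaw":-0.4},{"tx":0,"ty":0,"tz":0,"ax":0,"ay":0,"az":0,"jaw":-0.4},{"tx":0,"ty":0,"tz":-25,"ax":0,"ay":0,"az":0,"jaw":-0.4}]' 40; python3 -m jog '[{"tx":0,"ty":0,"tz":-45,"ax":0,"ay":0,"az":0,"jaw":-0.4},{"tx":0,"ty":0,"tz":-50,"ax":0,"ay":0,"az":0,"jaw":-0.4},{"tx":-40,"ty":0,"tz":-40,"ax":0,"ay":0,"az":0,"jaw":-0.4},{"tx":-40,"ty":0,"tz":0,"ax":0,"ay":0,"az":0,"jaw":-0.4},{"tx":0,"ty":0,"tz":0,"ax":0,"ay":0,"az":0,"jaw":-0.4}]'; python3 look3.py | grep -v ears
python3 - <<'E'
from h import *
np.set_printoptions(precision=1,suppress=True)
c=cap('wrist'); p=cloud(c); h=cv2.cvtColor(c['color'],cv2.COLOR_RGB2HSV).astype(int); d=c['depth']>0
r=np.hypot(p[...,0]-632,p[...,1]+281)
P=p[d&(r<40)&(p[...,2]>90)&(p[...,2]<98)]; print('ear/flange',len(P),np.percentile(P[:,2],[5,50,95]),cv2.minAreaRect(P[:,:2].astype(np.float32)))
P=p[d&(r<40)&(p[...,2]>186)&(p[...,2]<204)]; print('cap',len(P),np.percentile(P,[5,50,95],axis=0) if len(P) else '')
for n in ('scene','side'):
    k=cap(n); q=cloud(k); hh=cv2.cvtColor(k['color'],cv2.COLOR_RGB2HSV).astype(int)
    m=(hh[...,0]>100)&(hh[...,0]<130)&(hh[...,1]>120)&(q[...,2]>35)&(q[...,2]<65)&(np.hypot(q[...,0]-608,q[...,1]-79)<60); Q=q[m]; print('wedge',n,len(Q),Q.mean(0),cv2.minAreaRect(Q[:,:2].astype(np.float32)))
    a,b=np.int32(proj(k,[632,-281,130]))-35; im=cv2.resize(k['color'][b:b+70,a:a+70],(266,266),interpolation=cv2.INTER_CUBIC)
    a,b=np.int32(proj(k,[620,110,60]))-35; im=np.vstack([im,cv2.resize(k['color'][b:b+70,a:a+70],(266,266),interpolation=cv2.INTER_CUBIC)])
    out=im if n=='scene' else np.hstack([out,im])
w=cv2.resize(c['color'][:,64:448],(266,266)); out=np.hstack([out,np.vstack([w,w*0])]); cv2.imwrite('pics/final.png',out[...,::-1])
E
```

```text
time_s: 22.72
eef_pos: [631.2, -282.6, 158.8]
ee_rot: [-0.002, 0.57, 0.822, -0.0]
force: [-0.3, 0.4, -0.1]
grip_width: 0.697
grip_force: 0.0
time_s: 23.35
eef_pos: [657.7, -351.2, 283.2]
ee_rot: [-0.004, 0.571, 0.821, -0.0]
force: [0.0, -0.3, 0.2]
grip_width: 0.701
grip_force: 0.0
23.35 [ 657.7 -351.2  283.2] head 110.40993904457672 [ 0.  -0.3  0.2]
top 3240 [83.9 85.1 86.5] ((632.2335205078125, -280.96209716796875), (72.02458190917969, 100.1001968383789), 20.63614273071289)
hooks 902 [ 99.9 101.2 102.4] ((632.0217895507812, -281.2282409667969), (22.610137939453125, 94.6230697631836), 20.140626907348633)
hook 502 [ 99.9 101.2 102.4] ((619.4436645507812, -247.01760864257812), (22.61318588256836, 21.690969467163086), 20.30424690246582)
[ 619.3 -246.9  101.2]
hook 400 [100.  101.1 102.4] ((644.748779296875, -314.8935546875), (21.885961532592773, 22.655109405517578), 20.173463821411133)
[ 644.8 -314.9  101.2]
mid [ 632.1 -280.9  101.2] dir -69.4533970940074 dist 72.54258116653371
ear/flange 72 [93.1 94.4 95.8] ((632.4026489257812, -276.31683349609375), (19.65786361694336, 58.67848587036133), 20.813966751098633)
cap 1209 [[ 620.1 -293.8  194.7]
 [ 632.9 -280.6  196.1]
 [ 645.9 -267.8  197.3]]
wedge scene 64 [603.6  70.2  60.4] ((604.1358642578125, 70.5143051147461), (53.651275634765625, 20.693668365478516), 65.794189453125)
wedge side 162 [601.9  68.8  55.9] ((606.68701171875, 78.55209350585938), (84.53557586669922, 21.648229598999023), 66.732177734375)
```

View pics/final.png

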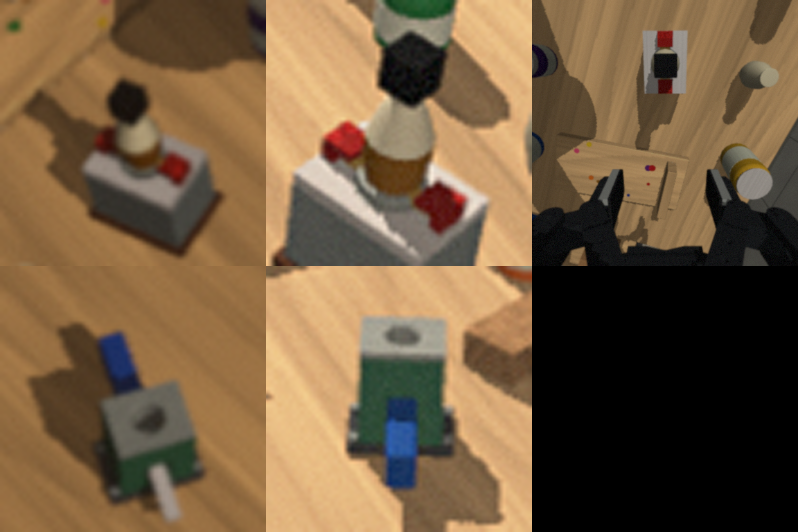

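The picture shows the vase upright in the stand with its ears under the hooks. Its cap is centred at (632.9,-280.6) with the top at z 196–197, so the flange is 3 mm up. The wedge goes right through the slot with its handle against the block.

```bash
python3 -c "
from rig import finish_job; print(finish_job())"
```

```text
the job is handed in; nothing more can be done
None
```

The job is handed in (no verdict returned): in the last images the vase stands upright and centred in the stand, caught under the hooks with its flange about 3 mm up, and the wedge is still fully through the slot; no jar was touched as far as I saw, and it took about 24 of the 58 s.

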